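Make room for the salt beside the lunch box

ROBOT

A 7-joint arm with a two-finger parallel gripper is mounted at the origin on the work surface. World frame = base frame: x ahead of the robot, y to its left, z up, the work surface at z = 0. Lengths are in m, angles in rad, forces in N, time in s.
With the tool pointing down it reaches from about 0.425 to 0.925 m from the base axis. Payload 6.8 kg.
Tool frame: the origin (TCP) lies on the centre line of the jaws, within the pads' length; the fingertips stand 17 mm ahead of it and the grasp point (between the pads) lies 2 mm behind it; z points along the fingers, x is the direction in which the jaws open and shut, and the axes are right-handed (so a half turn about z gives the same grasp; the last joint's range is limited). The gripper opens to 85 mm and grips with 20 to 120 N. Pads are 22 mm wide; open, the fingers measure 114 mm over their backs; the gripper's body (76 mm by 85 mm) begins 54 mm behind the grasp point. The pads swing forward as they close: fully open they stand 13 mm farther back than shut.
Start: joints at [-1.236, 0.477, 0.022, 1.555, -0.011, 1.109, -0.083], TCP at [0.289, 0.61, 0.248] pointing down, gripper open.
Joint ranges: [-2.96, 2.96], [-0.34, 2.1], [-1.41, 1.46], [0.24, 2.44], [-1.37, 4.51], [0.17, 1.92], [-2.96, 2.96]. Speed limits (rad/s): [2.39, 2.39, 3.14, 3.14, 3.14, 3.14, 3.14].

INTERFACE

Orientations are given as a unit quaternion [w, x, y, z].
In Python, from station import status, read_camera, camera_model, bot gives the robot as it stands.
- The arm moves only by the tool arm_command, never from a script. Its argument "series" is a list of rows, each a list of 3 entries, a list of its own where there are three numbers: the finger opening in mm, from 0 to 85.4, then the shift along the tool's x, y, z in mm, then the turn about the tool's z in rad. In form: [[gripper, [dx, dy, dz], roll], ...]. A call has 1 to 8 rows; each row is the pose to reach, as a shift and turn from the pose commanded when the call began, along the tool's axes at that moment; what a row does not reach only later rows make up. A row lasts 1/8 s, in which the tool goes at most 62.5 mm and 10.7 degrees, less where a joint would pass 70% of its speed; a pose out of reach is approached as far as the arm can. A call with a gripper value outside its range is refused whole. The fingers move at their own pace and stop on an object; "squeeze" is the grip in N (left out, the last holds). Time passes only in rows, so rows that repeat a pose let the fingers close. It gives the time, the measured TCP pose, the force and the opening at its end, in the units of the state.
- status.get_obs(): the state, without advancing time (a new reading comes with each control period).
- read_camera(name): name is "scene" or "top"; returns the picture (480x640x3 uint8, blue, green, red); there is no depth.
- camera_model(name): a dict with "fov_y" (degrees; the focal length in pixels is half the picture's height over the tangent of half this angle, whatever the lens; pixels are square), "cx", "cy" (the principal point, pixels), "R" (3x3) and "t" (3): a world point X has camera coordinates R X + t. Camera axes: x right, y down, z forward; pixel columns grow to the right and rows downward; lengths in m; the calibration is good to about 2 mm. A picture is of the moment at which its call begins. camera_model takes no time and is no camera call.
- bot.hand_in(): hands the job in, once; it reports no verdict.
The state is a dict: "t": time; "q": joint angles; "joint_vel": joint speeds; "joint_torque": joint torques, N m; "eef_pos": TCP position; "tool_rot": TCP orientation; "contact_force": force on the tool from outside, world axes, zero at the start; "torque": the same for the moment, N m; "gripper_width": opening from 0.0 (shut) to 1.0 (fully open).
Only numpy, scipy, OpenCV 4.12 (cv2) and the standard library are available. Lean on these libraries where they do the work, as an engineer would, in place of code of your own. Each camera call takes 0.05 s, during which the arm holds its last target.

TASK

On the steel tray the wooden pepper mill stands tight against one side of the brown lunch box. Slide the mill along the tray, away from the lunch box and without lifting it off the tray, to open a gap, then set the glass salt shaker down upright in that gap (do not drop it), so that lunch box, salt and mill stand in one line. Leave the yellow-lidded jar on the other side of the lunch box where it is.

Things in the scene. Friction and masses are not known exactly. Their poses are not given: they have to be found in the camera images.
- salt_center (a point): Glass salt shaker: clear cylinder 42 mm across, white salt inside, domed steel cap above 80 mm, 100 mm tall, 0.15 kg. Stands on the tablecloth (z = 0) to the robot's right of the tray; a white egg cup and an amber pot with red lid (both under 50 mm wide, 70 mm tall) stand at least 85 mm away, centre to centre. Point: on its axis, 50 mm above its underside; z up.
- mill_center (a point): Pepper mill: wooden cylinder 50 mm across up to 55 mm, then tapered head and small steel turning knob, 90 mm tall, 0.18 kg, loose. Hold it low to slide it: held high its foot drags. Stands on the tray floor, about 2 mm from one side of the lunch box (tray's +y or -y side, it varies). Point: on its axis, 45 mm above its underside; z up.
- jar_center (a point): Seasoning jar: orange with a paper band and yellow lid, 50 mm across, 80 mm tall, loose, on the tray floor by the lunch box's other side. Leave it alone. Point: on its axis, 40 mm above its underside; z up.
- tray: Steel tray, 190 mm (x) by 360 mm (y), fixed. Origin: centre of its underside, on the table. Slippery polished floor 4 mm thick, rim 4 mm wide, 18 mm high. The row runs along y at x = 0. In its middle a brown lunch box, immovable: 130 (x) by 90 mm (y), top at 64 mm; 131 mm of floor lie beyond it at each end, for mill, gap and shaker. Fingers fit on either side of the row (closing along x), not within it.
Not all that is in view belongs to the job. Of the things that look like the part that bears jar_center, take the one that is farthest to the robot's left at the start. What is shaped like the part that bears mill_center but blue is not meant.

How it is judged:
On the way:
1. the mill has been slid away from the lunch box far enough for the shaker, upright on the tray ((y of mill_center in the frame of tray above 0.109 m or y of mill_center in the frame of tray below -0.109 m) and z of mill_center in the frame of tray between 0.041 and 0.057 m and angle between mill_center's own z axis and vertical below 0.17 rad), for 0.2 s.
At the end, for the whole second after the job is handed in: Salt upright on the tray floor between lunch box and mill: mill centre over 105 mm, salt centre under 108 mm from the tray centre along the row, under 90 mm apart; both within 20 mm of the middle line; salt, mill and jar upright within 0.17 rad on the tray floor; all at rest ((y of mill_center in the frame of tray above 0.105 m or y of mill_center in the frame of tray below -0.105 m) and y of salt_center in the frame of tray between -0.108 and 0.108 m and horizontal distance between salt_center and mill_center below 0.09 m and x of salt_center in the frame of tray between -0.02 and 0.02 m and x of mill_center in the frame of tray between -0.02 and 0.02 m and z of salt_center in the frame of tray between 0.046 and 0.062 m and angle between each of salt_center, mill_center, jar_center's own z axis and vertical below 0.17 rad and z of mill_center in the frame of tray between 0.041 and 0.057 m and z of jar_center in the frame of tray between 0.036 and 0.052 m and linear speed of each of salt, mill below 0.02 m/s); the robot touches nothing.
It fails at once if the pepper mill is lifted more than 15 mm off the tray floor (z of mill_center in the frame of tray above 0.064 m).
It fails at once if the pepper mill is knocked over (tilted more than 0.6 rad) (angle between mill_center's own z axis and vertical above 0.6 rad).
It fails at once if the yellow-lidded jar is moved more than 20 mm (distance of jar_center from where it was at the start of the episode above 0.02 m).
It fails at once if the salt shaker is dropped over the tray (faster than 0.5 m/s, low over the tray) (linear speed of salt above 0.5 m/s and horizontal distance between salt_center and tray below 0.16 m and height (world z) of salt_center below 0.11 m).
It also fails if it takes over 54 s, if anything falls off the work surface, if the arm or the gripper's body presses on something with over 40 N, if the wrist force passes 120 N, or if a joint passes its speed limit or range.

## Working session

There is one attempt and no reset: what is moved stays moved. The work goes in short steps, Python scripts to look and compute and a tool call to move; the robot and the scene stay as the last step left them, time stands still between calls to the robot, and variables do not carry over. Pictures are saved under pics/ and viewed, and the job is handed in when it is done.

Besides the shell and the picture viewer there is one more tool, called after "Emit:" as name(argument=value, ...), one argument or row to a line, values as JSON. arm_command: Moves the arm, as the interface text tells. Its arguments: {"type":"object","properties":{"series":{"type":"array"},"squeeze":{"type":"number"}},"required":["series"]}

```bash
mkdir -p pics; ls
python3 - <<'E'
from station import status, read_camera, camera_model, bot
import cv2
print(status.get_obs())
for n in("scene","top"):
    cv2.imwrite(f"pics/{n}0.png",read_camera(n)); print(n,camera_model(n))
E
```

```text
pics
{'t': 0.0, 'q': array([-1.23609748,  0.47783026,  0.02229848,  1.55645944, -0.01151295,
        1.10930349, -0.08309756]), 'joint_vel': array([-1.70096067e-03, -1.28375559e-03, -8.50174335e-04,  2.00351588e-03,
        2.80571069e-05, -8.86309008e-05, -1.84889945e-04]), 'joint_torque': array([-1.73532113e-03, -5.96448684e+01,  1.60688739e+00, -2.81205028e+01,
        1.24119947e-02,  9.28327034e-03, -1.44752698e-05]), 'eef_pos': array([0.28895904, 0.60939211, 0.2473013 ]), 'tool_rot': array([ 5.46366984e-04,  8.45109242e-01,  5.34592828e-01, -7.60785115e-04]), 'contact_force': array([-0.80521397, -0.20121531,  0.0352982 ]), 'torque': array([ 0.02806763, -0.0245622 ,  0.00334577]), 'gripper_width': 1.0010934297518739}
scene {'fov_y': 54.625397405840395, 'cx': 321.00116892346506, 'cy': 243.7982395951053, 'R': array([[-0.3327894 ,  0.94298379,  0.00572498],
       [ 0.60946293,  0.21971097, -0.76176245],
       [-0.71958749, -0.25001731, -0.64783115]]), 't': array([ 0.18765987, -0.24195615,  1.29597826])}
top {'fov_y': 47.79102262290754, 'cx': 325.75036182098125, 'cy': 236.95870815555884, 'R': array([[-2.95872289e-02, -9.99556582e-01, -3.35202800e-03],
       [-9.92845087e-01,  2.97763579e-02, -1.15637369e-01],
       [ 1.15685904e-01, -9.33447711e-05, -9.93285841e-01]]), 't': array([-0.0262522 ,  0.54470916,  1.0993227 ])}
```

View pics/scene0.png

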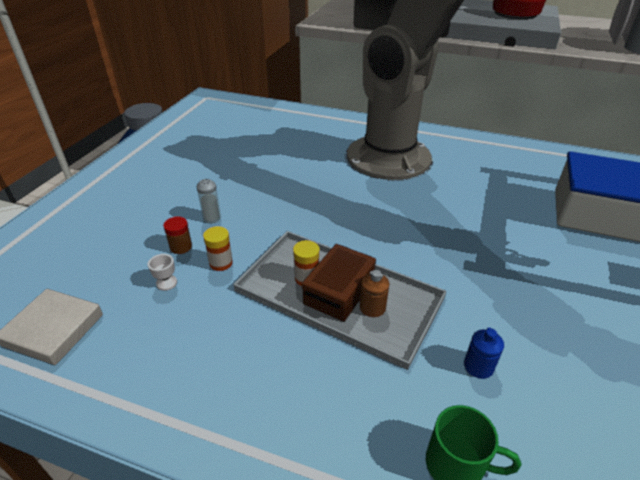

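View pics/top0.png

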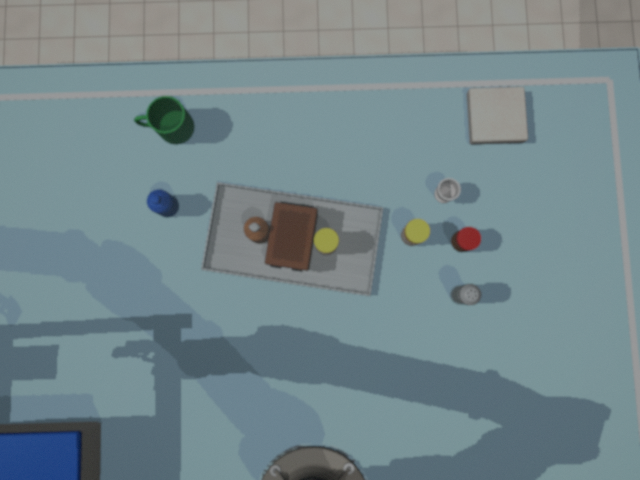

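The tray, seen from the top camera:
- The wooden mill (256,229) is on the +y side of the box. The blue mill-like thing at (161,203) is not meant.
- The jar on the tray (326,240) is the leftmost one. The other jar (417,231) is a decoy.
- The salt is the steel cap at (469,294). It could be confused with the egg cup (448,190) or the red-lid pot (467,239).

Next, a close crop to check these.

Run:
```python
import cv2,numpy as np
t=cv2.imread("pics/top0.png");s=cv2.imread("pics/scene0.png")
a=cv2.resize(t[175:305,195:395],None,fx=4,fy=4,interpolation=cv2.INTER_CUBIC)
b=cv2.resize(t[255:335,430:510],None,fx=5,fy=5,interpolation=cv2.INTER_CUBIC)
c=cv2.resize(s[165:235,180:240],None,fx=6,fy=6,interpolation=cv2.INTER_CUBIC)
d=cv2.resize(s[225:365,225:455],None,fx=3.4,fy=3.4,interpolation=cv2.INTER_CUBIC)
cv2.imwrite("pics/a.png",a);cv2.imwrite("pics/d.png",d)
c=cv2.resize(c,(360,400)) if 0 else c[:400]
h=max(b.shape[0],c.shape[0]);o=np.zeros((h,b.shape[1]+c.shape[1],3),np.uint8)
o[:b.shape[0],:b.shape[1]]=b;o[:c.shape[0],b.shape[1]:]=c
cv2.imwrite("pics/bc.png",o)
```

```text
(no output)
```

View pics/a.png

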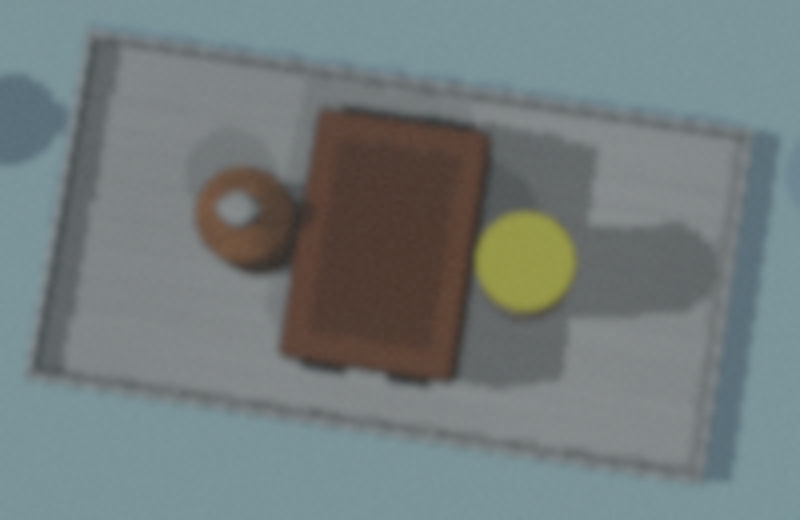

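View pics/bc.png

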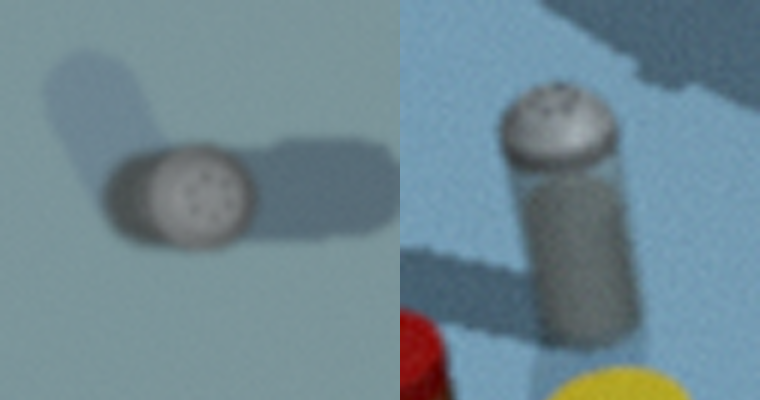

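View pics/d.png

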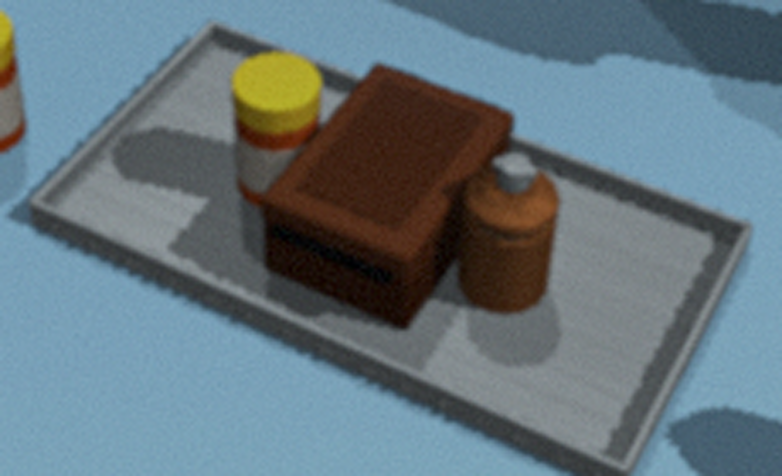

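```bash
cat > h.py <<'E'
import numpy as np
from station import camera_model
def ray(n,u,v,z):
    m=camera_model(n);f=240/np.tan(np.radians(m['fov_y']/2));R=np.array(m['R']);t=np.array(m['t'])
    d=R.T@np.array([(u-m['cx'])/f,(v-m['cy'])/f,1]);c=-R.T@t
    return c+d*(z-c[2])/d[2]
def proj(n,X):
    m=camera_model(n);f=240/np.tan(np.radians(m['fov_y']/2))
    p=np.array(m['R'])@np.array(X)+np.array(m['t']);return p[:2]/p[2]*f+[m['cx'],m['cy']]
E
python3 - <<'E'
from h import *
np.set_printoptions(precision=4,suppress=True)
def a(x,y):return ((x+.5)/4-.5+195,(y+.5)/4-.5+175)
def b(x,y):return ((x+.5)/5-.5+430,(y+.5)/5-.5+255)
def c(x,y):return ((x-400+.5)/6-.5+180,(y+.5)/6-.5+165)
def d(x,y):return ((x+.5)/3.4-.5+225,(y+.5)/3.4-.5+225)
C=[ray("top",*a(*p),.018) for p in[(92,33),(752,128),(706,480),(30,375)]]
for p in C:print(p)
print("len",[np.linalg.norm(C[i]-C[(i+1)%4]) for i in range(4)],"ctr",np.mean(C,0))
D=[ray("scene",*d(*p),.018) for p in[(212,24),(750,227),(628,470),(33,205)]]
for p in D:print("s",p)
print("len",[np.linalg.norm(D[i]-D[(i+1)%4]) for i in range(4)],"ctr",np.mean(D,0))
B=[ray("top",*a(*p),.064) for p in[(321,108),(490,132),(455,379),(282,355)]]
print("box",np.mean(B,0),[np.linalg.norm(B[i]-B[(i+1)%4]) for i in range(4)]);
print("boxdir",[np.arctan2(*(B[i]-B[j])[:2]) for i,j in((1,0),(2,3))],[np.arctan2(*(C[i]-C[j])[:2]) for i,j in((1,0),(2,3))],[np.arctan2(*(D[i]-D[j])[:2]) for i,j in((0,1),(3,2))])
print("mill top knob",ray("top",*a(238,207),.094)," scene knob",ray("scene",*d(517,160),.094))
print("mill scene base front",ray("scene",*d(505,310),.004))
print("jar",ray("top",*a(525,261),.084),ray("scene",*d(277,76),.084))
print("salt",ray("top",*b(199,197),.085),ray("scene",*c(558,150),.080), "base front",ray("scene",*c(590,347),0),"top apex",ray("scene",*c(558,95),.1))
E
```

```text
[0.6686 0.1853 0.018 ]
[ 0.6065 -0.1652  0.018 ]
[ 0.4214 -0.1335  0.018 ]
[0.4866 0.219  0.018 ]
len [np.float64(0.3559796739884287), np.float64(0.18788051228141556), np.float64(0.3585341226212428), np.float64(0.18507467110601594)] ctr [0.5458 0.0264 0.018 ]
s [ 0.4226 -0.1285  0.018 ]
s [0.4872 0.2218 0.018 ]
s [0.6689 0.1893 0.018 ]
s [ 0.6064 -0.1607  0.018 ]
len [np.float64(0.3562164438759595), np.float64(0.1846446413161256), np.float64(0.35553396371562734), np.float64(0.18662059018339877)] ctr [0.5463 0.0305 0.018 ]
box [0.5454 0.0271 0.064 ] [np.float64(0.08726159907671455), np.float64(0.127153232224931), np.float64(0.08811126820829131), np.float64(0.12763503438919277)]
boxdir [np.float64(-2.9685856622854168), np.float64(-2.974081778736443)] [np.float64(-2.9662868422677944), np.float64(-2.958452183984205)] [np.float64(-2.9593041634119293), np.float64(-2.964848126649499)]
mill top knob [0.5617 0.0985 0.094 ]  scene knob [0.5581 0.1001 0.094 ]
mill scene base front [0.5796 0.1067 0.004 ]
jar [ 0.5317 -0.0425  0.084 ] [ 0.5274 -0.043   0.084 ]
salt [ 0.4164 -0.3209  0.085 ] [ 0.4168 -0.3215  0.08  ] base front [ 0.4298 -0.3141  0.    ] top apex [ 0.4105 -0.3216  0.1   ]
```

```bash
cat >> h.py <<'E'
def go(x,y,z,ang_deg=None):
    from station import status
    from scipy.spatial.transform import Rotation as Ro
    o=status.get_obs();q=o['tool_rot'];R=Ro.from_quat([q[1],q[2],q[3],q[0]]).as_matrix()
    a=np.degrees(np.arctan2(R[1,0],R[0,0]))
    s=R.T@(np.array([x,y,z])-o['eef_pos'])*1000
    print("t",round(o['t'],3),"pos",o['eef_pos'].round(4),"ang",a.round(2),"tilt",np.degrees(np.arccos(-R[2,2])).round(2),"grip",round(o['gripper_width'],3),"F",o['contact_force'].round(1))
    print("shift",s.round(1),"roll",None if ang_deg is None else np.radians(a-ang_deg).round(4))
E
python3 -c "
from h import *
go(.5595,.0993,.2,-10.2)"
```

```text
t 0.1 pos [0.289  0.6094 0.2474] ang 64.63 tilt 0.1 grip 1.001 F [-0.5  0.1 -0.1]
shift [-345.   463.    48.1] roll 1.3061
```

Emit:
arm_command(
  series=[
    [85, [-40, 54, 0], 0.16],
    [85, [-75, 100, 0], 0.33],
    [85, [-110, 147, 0], 0.5],
    [85, [-145, 194, 0], 0.66],
    [85, [-180, 241, 0], 0.83],
    [85, [-215, 288, 0], 1.0],
    [85, [-250, 335, 0], 1.16],
    [85, [-285, 382, 0], 1.306],
  ],
  squeeze=30,
)

```text
t: 1.1
eef_pos: [0.5127, 0.187, 0.2482]
tool_rot: [-0.0, 0.996, -0.091, -0.0]
contact_force: [-0.7, 0.6, 0.8]
gripper_width: 0.996
```

```bash
python3 -c "
from h import *
go(.5595,.0993,.15,-10.2)"
```

```text
t 1.1 pos [0.5127 0.187  0.2482] ang -10.47 tilt 0.01 grip 0.996 F [-0.7  0.6  0.8]
shift [62.  77.7 98.2] roll -0.0047
```

Emit:
arm_command(
  series=[
    [85, [30, 38, 20], 0],
    [85, [50, 65, 50], 0],
    [85, [62, 77.7, 80], 0],
    [85, [62, 77.7, 98], 0],
    [85, [62, 77.7, 98], 0],
  ],
)

```text
t: 1.72
eef_pos: [0.5582, 0.1021, 0.149]
tool_rot: [0.0, 0.996, -0.088, -0.002]
contact_force: [-0.4, -0.2, 0.3]
gripper_width: 0.996
```

Run:
```python
from h import *
from station import read_camera
import cv2
go(.5595,.0993,.044,-10.2)
s=read_camera("scene");t=read_camera("top")
a=cv2.resize(s[165:365,225:455],None,fx=3,fy=3,interpolation=cv2.INTER_CUBIC)
cv2.imwrite("pics/e1.png",a);cv2.imwrite("pics/e2.png",cv2.resize(t[175:305,195:395],None,fx=4,fy=4))
print(proj("scene",(.5595,.0993,.094)))
```

```text
t 1.725 pos [0.5582 0.1021 0.149 ] ang -10.14 tilt 0.19 grip 0.996 F [-0.4 -0.2  0.3]
shift [  2.1   2.5 105. ] roll 0.001
[376.03505141 272.13784524]
```

View pics/e1.png

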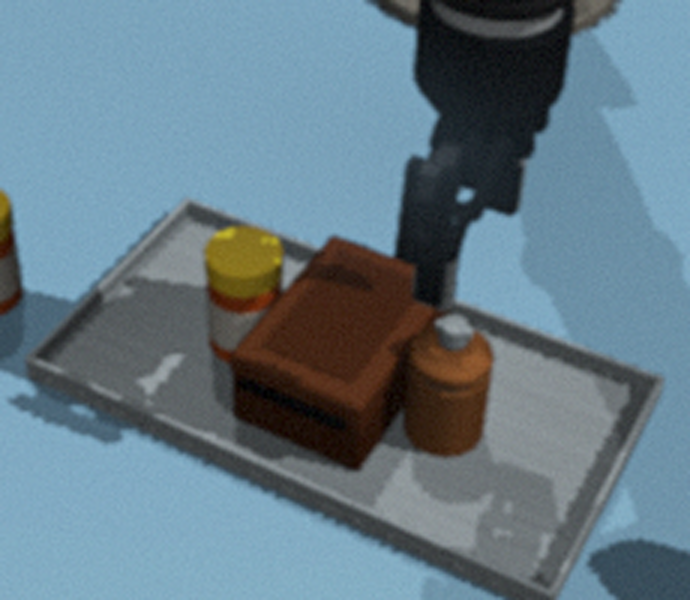

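The mill (scene ~375,275) is untouched, and the gripper is above it with its fingers on either side along x.

```bash
python3 -c "
from h import *
go(.5595,.0993,.044,-10.2)"
```

```text
t 1.825 pos [0.5595 0.1026 0.1509] ang -10.1 tilt 0.05 grip 0.991 F [-0.8  1.1  0.1]
shift [  0.5   3.4 106.9] roll 0.0017
```

Emit:
arm_command(
  series=[
    [85, [0, 3.4, 35], 0],
    [85, [0, 3.4, 65], 0],
    [85, [0, 3.4, 90], 0],
    [85, [0, 3.4, 106], 0],
    [85, [0, 3.4, 106], 0],
    [85, [0, 3.4, 106], 0],
  ],
)

```text
t: 2.58
eef_pos: [0.5597, 0.0983, 0.0454]
tool_rot: [-0.0, 0.996, -0.089, 0.001]
contact_force: [0.1, 0.4, 0.4]
gripper_width: 0.995
```

Run:
```python
from h import *
from station import read_camera
import cv2
s=read_camera("scene")
go(.5595,.0993,.044,-10.2)
a=cv2.resize(s[165:365,225:455],None,fx=3,fy=3,interpolation=cv2.INTER_CUBIC)
cv2.imwrite("pics/f1.png",a)
```

```text
t 2.625 pos [0.5598 0.0982 0.0455] ang -10.19 tilt 0.12 grip 0.996 F [-0.3  0.6  0.8]
shift [-0.5 -1.   1.5] roll 0.0001
```

View pics/f1.png

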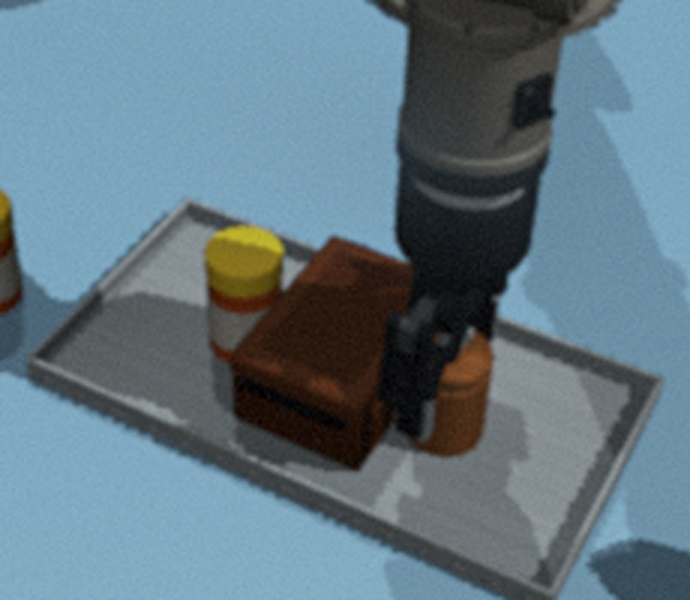

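The front finger (crop 410,400) is on the +x side of the mill. It is clear of the box and there is no contact force, so I'm closing.

Emit:
arm_command(
  series=[
    [60, [0, 0, 0], 0],
    [52, [0, 0, 0], 0],
    [44, [0, 0, 0], 0],
    [40, [0, 0, 0], 0],
    [40, [0, 0, 0], 0],
    [40, [0, 0, 0], 0],
  ],
  squeeze=25,
)

```text
t: 3.38
eef_pos: [0.5593, 0.098, 0.0449]
tool_rot: [-0.0, 0.996, -0.089, 0.0]
contact_force: [-1.5, 0.0, 5.5]
gripper_width: 0.578
```

```bash
python3 -c "
from h import *
go(.570,.158,.0454,-10.2)"
```

```text
t 3.375 pos [0.5593 0.098  0.0449] ang -10.21 tilt 0.05 grip 0.578 F [-1.5  0.   5.5]
shift [ -0.1 -61.   -0.5] roll -0.0002
```

Emit:
arm_command(
  series=[
    [40, [0, -4, -0.5], 0],
    [40, [0, -10, -0.5], 0],
    [40, [0, -17, -0.5], 0],
    [40, [0, -25, -0.5], 0],
    [40, [0, -33, -0.5], 0],
    [40, [0, -41, -0.5], 0],
    [40, [0, -48, -0.5], 0],
    [40, [0, -54, -0.5], 0],
  ],
)

```text
t: 4.38
eef_pos: [0.5687, 0.1517, 0.0449]
tool_rot: [-0.0, 0.996, -0.089, 0.0]
contact_force: [0.6, -1.9, 5.6]
gripper_width: 0.579
```

Run:
```python
from h import *
from station import read_camera
import cv2
s=read_camera("scene");t=read_camera("top")
go(.570,.158,.0454,-10.2)
a=cv2.resize(s[165:365,225:455],None,fx=3,fy=3,interpolation=cv2.INTER_CUBIC)
cv2.imwrite("pics/g1.png",a)
```

```text
t 4.475 pos [0.5689 0.1528 0.0449] ang -10.13 tilt 0.07 grip 0.577 F [0.  1.3 4.9]
shift [ 0.2 -5.4 -0.4] roll 0.0012
```

View pics/g1.png

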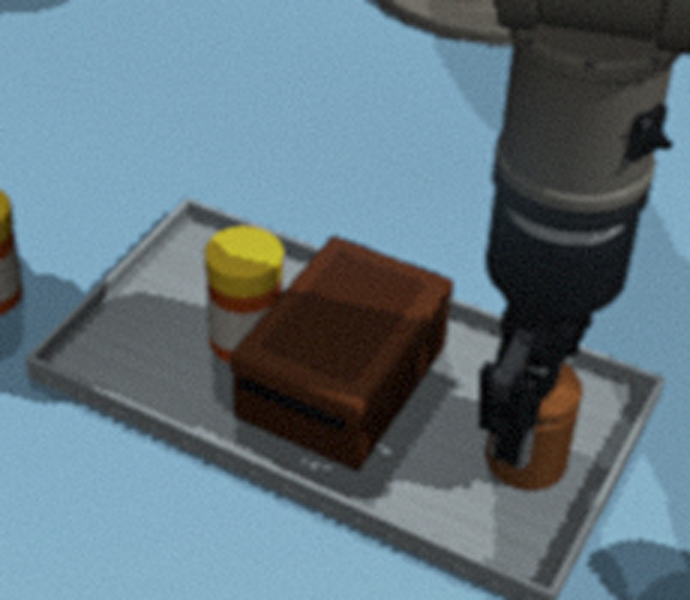

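The mill slid upright with the gripper. I'm moving it a few more millimetres, then releasing.

Emit:
arm_command(
  series=[
    [40, [0, -4, 0], 0],
    [40, [0, -7, 0], 0],
    [40, [0, -7, 0], 0],
    [40, [0, -7, 0], 0],
    [55, [0, -7, 0], 0],
    [70, [0, -7, 0], 0],
    [85, [0, -7, 0], 0],
    [85, [0, -7, 0], 0],
  ],
)

```text
t: 5.48
eef_pos: [0.5696, 0.1579, 0.0446]
tool_rot: [0.0, 0.996, -0.089, -0.0]
contact_force: [1.4, -0.1, -0.0]
gripper_width: 0.994
```

Emit:
arm_command(
  series=[
    [85, [0, 0, 0], 0],
    [85, [0, 0, -10], 0],
    [85, [0, 0, -35], 0],
    [85, [0, 0, -75], 0],
    [85, [0, 0, -120], 0],
    [85, [0, 0, -165], 0],
    [85, [0, 0, -185], 0],
    [85, [0, 0, -185], 0],
  ],
)

```text
t: 6.48
eef_pos: [0.5707, 0.1581, 0.232]
tool_rot: [-0.001, 0.996, -0.089, 0.002]
contact_force: [0.0, -0.8, -0.0]
gripper_width: 1.002
```

Run:
```python
from h import *
from station import read_camera
import cv2
go(.4165,-.321,.23)
s=read_camera("scene")
cv2.imwrite("pics/h1.png",s)
```

```text
t 6.475 pos [0.5707 0.1581 0.232 ] ang -10.21 tilt 0.24 grip 1.002 F [ 0.  -0.8 -0. ]
shift [-66.8 498.9   0.5] roll None
```

View pics/h1.png

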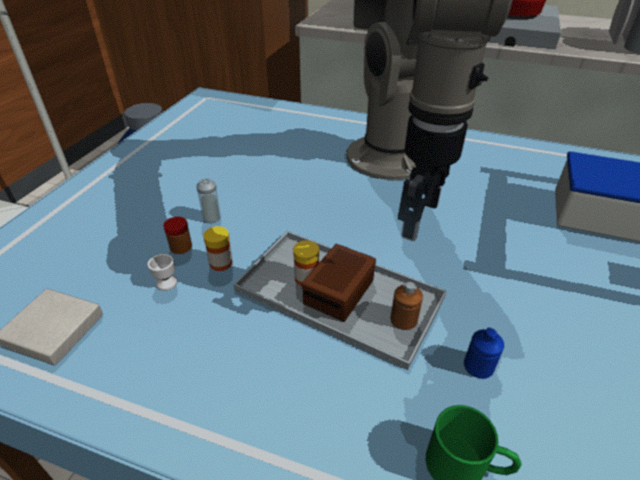

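The mill stands upright at (407,305) with a gap opened, and the jar and box are unchanged. Next is the salt at (208,200).

Run:
```python
from h import *
from station import status
print(status.get_obs()['q'].round(2))
print("pot",ray("top",467.5,239,.07),"mill",ray("scene",409.5,288,.094))
```

```text
[-0.74  0.38  0.47  1.81 -0.2   1.   -0.36]
pot [ 0.52651604 -0.32762579  0.07      ] mill [0.57777892 0.16162156 0.094     ]
```

Emit:
arm_command(
  series=[
    [65, [-5, 40, 0], 0],
    [65, [-12, 90, 0], 0],
    [65, [-20, 150, 0], 0],
    [65, [-28, 210, 0], 0],
    [65, [-36, 270, 0], 0],
    [65, [-44, 330, 0], 0],
    [65, [-52, 390, 0], 0],
    [65, [-60, 450, 0], 0],
  ],
)

```text
t: 7.52
eef_pos: [0.4295, -0.2754, 0.2286]
tool_rot: [-0.0, 0.996, -0.089, -0.001]
contact_force: [1.5, -0.3, 0.9]
gripper_width: 0.757
```

```bash
python3 -c "
from h import *
from station import read_camera
read_camera('top');read_camera('top');go(.4165,-.321,.16,-10.2)
from station import status
print(status.get_obs()['q'].round(2))"
```

```text
t 7.625 pos [ 0.4267 -0.2807  0.2291] ang -10.83 tilt 0.21 grip 0.763 F [ 0.1  0.4 -0.4]
shift [-2.3 41.2 69.3] roll -0.011
[-0.11  0.26  0.68  2.   -0.2   0.95  0.48]
```

Emit:
arm_command(
  series=[
    [65, [-2, 25, 25], -0.005],
    [65, [-2.3, 41, 50], -0.01],
    [65, [-2.3, 41, 70], -0.01],
    [65, [-2.3, 41, 70], -0.01],
    [65, [-2.3, 41, 70], -0.01],
  ],
)

```text
t: 8.25
eef_pos: [0.4215, -0.3139, 0.1598]
tool_rot: [-0.0, 0.996, -0.084, -0.0]
contact_force: [0.2, -0.5, 0.7]
gripper_width: 0.76
```

Run:
```python
from h import *
from station import read_camera
import cv2
s=read_camera("scene");t=read_camera("top")
go(.4165,-.321,.055,-10.2)
o=np.zeros((480,800,3),np.uint8)
o[:,:400]=cv2.resize(s[130:250,150:250],(400,480),interpolation=cv2.INTER_CUBIC)
o[:,400:]=cv2.resize(t[225:345,420:520],(400,480),interpolation=cv2.INTER_CUBIC)
cv2.imwrite("pics/i1.png",o)
```

```text
t 8.35 pos [ 0.422  -0.3141  0.1604] ang -9.6 tilt 0.06 grip 0.76 F [-0.4  0.  -0.2]
shift [ -4.4   7.7 105.4] roll 0.0106
```

View pics/i1.png

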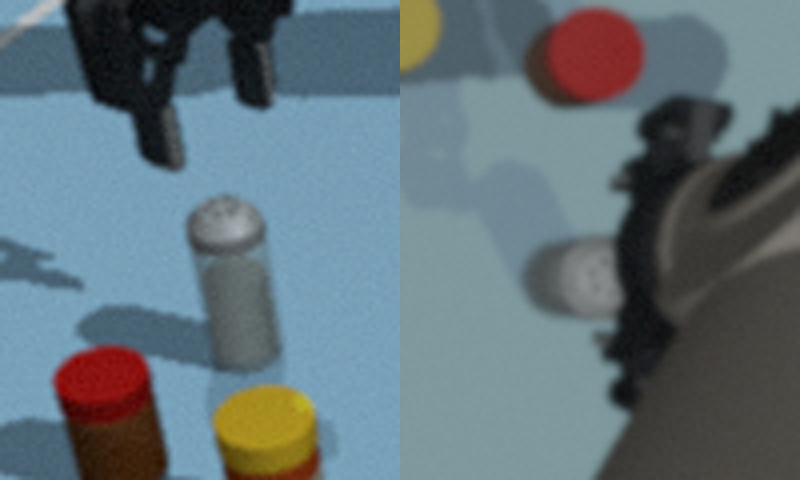

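The salt is clear of its neighbours, and the jaws straddle its extended axis. Descending.

Emit:
arm_command(
  series=[
    [65, [-4.4, 7.7, 10], 0.01],
    [65, [-4.4, 7.7, 25], 0.01],
    [65, [-4.4, 7.7, 50], 0.01],
    [65, [-4.4, 7.7, 75], 0.01],
    [65, [-4.4, 7.7, 95], 0.01],
    [65, [-4.4, 7.7, 105], 0.01],
    [65, [-4.4, 7.7, 105], 0.01],
    [65, [-4.4, 7.7, 105], 0.01],
  ],
)

```text
t: 9.35
eef_pos: [0.4161, -0.3214, 0.0553]
tool_rot: [0.0, 0.996, -0.089, 0.0]
contact_force: [0.2, 0.7, 0.1]
gripper_width: 0.757
```

Run:
```python
from h import *
from station import read_camera
import cv2
s=read_camera("scene")
go(.4165,-.321,.055,-10.2)
cv2.imwrite("pics/j1.png",cv2.resize(s[130:250,150:250],(500,600),interpolation=cv2.INTER_CUBIC))
```

```text
t 9.4 pos [ 0.4162 -0.3214  0.0554] ang -10.21 tilt 0.07 grip 0.763 F [ 0.1 -0.4 -0.3]
shift [ 0.2 -0.5  0.4] roll -0.0001
```

View pics/j1.png

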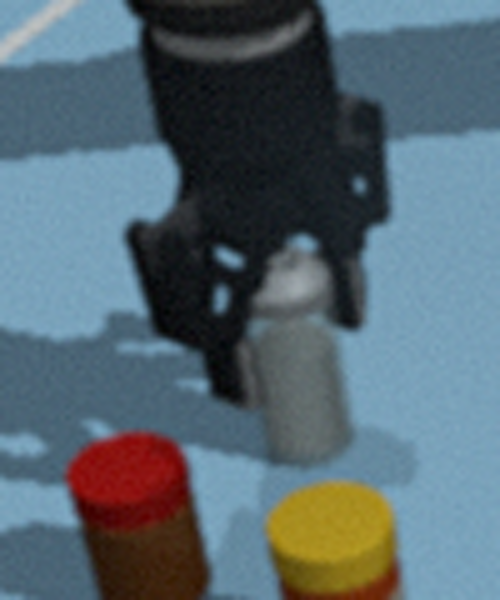

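The salt (crop 300,390) stands upright between the pads. Gripping it.

Emit:
arm_command(
  series=[
    [50, [0, 0, 0], 0],
    [40, [0, 0, 0], 0],
    [34, [0, 0, 0], 0],
    [30, [0, 0, 0], 0],
    [30, [0, 0, 0], 0],
    [30, [0, 0, 0], 0],
  ],
  squeeze=40,
)

```text
t: 10.15
eef_pos: [0.4162, -0.3212, 0.0554]
tool_rot: [-0.0, 0.996, -0.089, 0.0]
contact_force: [-1.3, 1.3, 7.3]
gripper_width: 0.483
```

Emit:
arm_command(
  series=[
    [30, [0, 0, -5], 0],
    [30, [0, 0, -15], 0],
    [30, [0, 0, -35], 0],
    [30, [0, 0, -65], 0],
    [30, [0, 0, -100], 0],
    [30, [0, 0, -130], 0],
    [30, [0, 0, -140], 0],
    [30, [0, 0, -140], 0],
  ],
)

```text
t: 11.15
eef_pos: [0.4159, -0.3209, 0.195]
tool_rot: [-0.0, 0.996, -0.089, 0.0]
contact_force: [0.4, 0.5, -1.8]
gripper_width: 0.485
```

Run:
```python
from h import *
from station import read_camera
import cv2
np.set_printoptions(precision=4,suppress=True)
s=read_camera("scene");t=read_camera("top")
go(.56,.104,.2,-10.2)
cv2.imwrite("pics/k1.png",s)
cv2.imwrite("pics/k2.png",cv2.resize(t[175:305,195:395],None,fx=4,fy=4,interpolation=cv2.INTER_CUBIC))
cv2.imwrite("pics/k3.png",cv2.resize(s[225:365,225:455],None,fx=3.4,fy=3.4,interpolation=cv2.INTER_CUBIC))
```

```text
t 11.25 pos [ 0.4153 -0.3205  0.1938] ang -10.19 tilt 0.1 grip 0.483 F [-0.3 -0.2 -1.7]
shift [  67.4 -443.4   -6.1] roll 0.0002
```

View pics/k1.png

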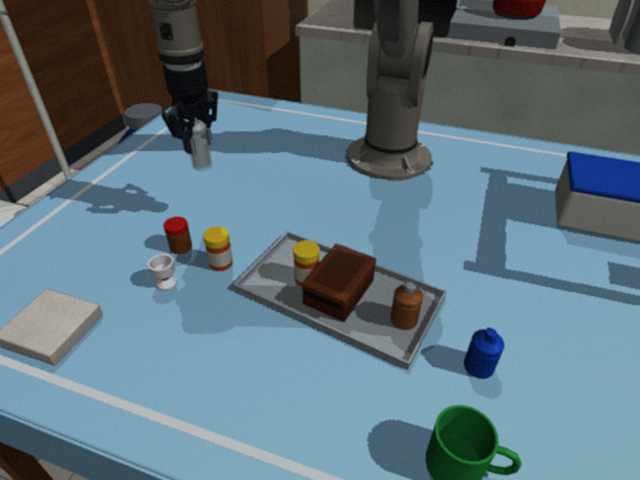

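View pics/k2.png

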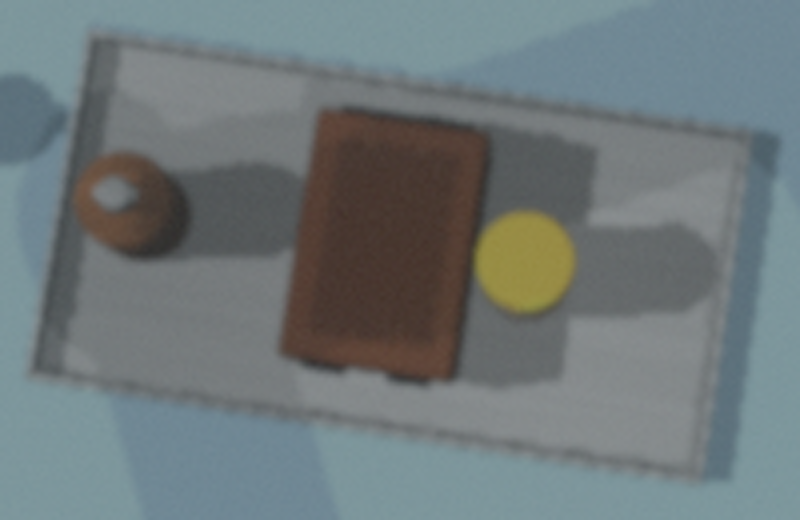

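View pics/k3.png

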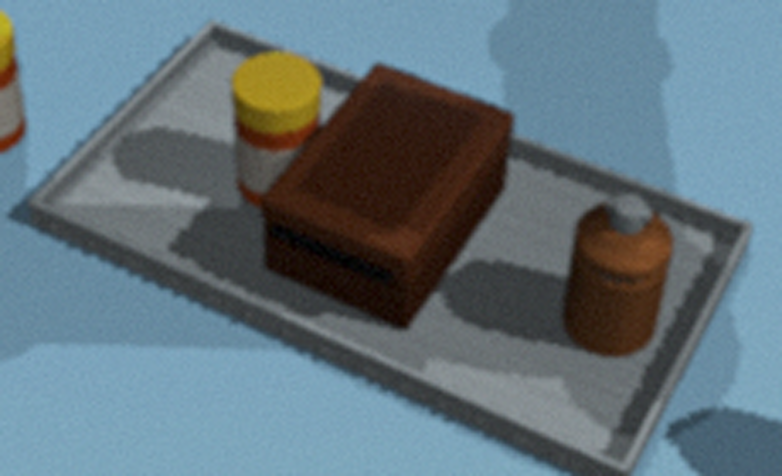

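Run:
```python
from h import *
np.set_printoptions(precision=4,suppress=True)
def a(x,y):return ((x+.5)/4-.5+195,(y+.5)/4-.5+175)
def d(x,y):return ((x+.5)/3.4-.5+225,(y+.5)/3.4-.5+225)
yaw=-.178;c=np.array([.546,.0284])
def tr(p):
    e=p[:2]-c;return np.array([np.cos(yaw)*e[0]+np.sin(yaw)*e[1],-np.sin(yaw)*e[0]+np.cos(yaw)*e[1]])
for n,p in(("top",ray("top",*a(115,190),.094)),("scene",ray("scene",*d(630,205),.094))):print(n,p,tr(p))
m=ray("top",*a(115,190),.094)*.5+ray("scene",*d(630,205),.094)*.5
for z in(.004,.094):
    p=proj("scene",(m[0],m[1],z));print("scene crop",(p-225+.5)*3.4-.5)
    p=proj("top",(m[0],m[1],z));print("top crop",((p-[195,175])+.5)*4-.5)
# salt target along row
for y in (.074,.077):
    print(y,c+np.array([-np.sin(yaw)*y,np.cos(yaw)*y]))
```

```text
top [0.572  0.1592 0.094 ] [0.0025 0.1333]
scene [0.5704 0.1609 0.094 ] [0.0006 0.1347]
scene crop [606.2046 324.5543]
top crop [145.4871 215.5222]
scene crop [627.9616 205.6751]
top crop [113.2713 191.6667]
0.074 [0.5591 0.1012]
0.077 [0.5596 0.1042]
```

The mill is upright at tray y ≈ 0.134, x ≈ 0.001, and both cameras agree. The salt is held upright at scene (200,145). Carrying it to the gap centre at tray y ≈ 0.077.

Emit:
arm_command(
  series=[
    [30, [5, -25, 0], 0],
    [30, [11, -70, 0], 0],
    [30, [19, -125, 0], 0],
    [30, [27, -180, 0], 0],
    [30, [35, -235, 0], 0],
    [30, [43, -290, 0], 0],
    [30, [51, -345, 0], 0],
    [30, [58, -390, 0], 0],
  ],
)

```text
t: 12.25
eef_pos: [0.5416, 0.0549, 0.1934]
tool_rot: [0.0, 0.996, -0.088, -0.001]
contact_force: [0.1, 0.1, -1.3]
gripper_width: 0.481
```

Emit:
arm_command(
  series=[
    [30, [4, -25, 0], 0],
    [30, [7, -45, 0], 0],
    [30, [9, -53, 0], 0],
    [30, [9, -53, 0], 0],
    [30, [9, -53, 0], 0],
    [30, [9, -53, 0], 0],
  ],
)

```text
t: 13.0
eef_pos: [0.5601, 0.1019, 0.1949]
tool_rot: [0.0, 0.996, -0.09, 0.0]
contact_force: [-0.0, 0.8, -1.0]
gripper_width: 0.486
```

```bash
python3 -c "
from h import *
from station import read_camera
read_camera('top');read_camera('top');go(.5596,.104,.125,-10.2)"
```

```text
t 13.1 pos [0.5602 0.1024 0.1949] ang -10.26 tilt 0.01 grip 0.481 F [ 0.2  0.3 -2. ]
shift [-0.9 -1.5 69.9] roll -0.001
```

Emit:
arm_command(
  series=[
    [30, [-0.9, -1.5, 15], 0],
    [30, [-0.9, -1.5, 35], 0],
    [30, [-0.9, -1.5, 55], 0],
    [30, [-0.9, -1.5, 67], 0],
    [30, [-0.9, -1.5, 70], 0],
    [30, [-0.9, -1.5, 70], 0],
    [30, [-0.9, -1.5, 70], 0],
  ],
)

```text
t: 13.98
eef_pos: [0.5601, 0.1047, 0.1254]
tool_rot: [-0.0, 0.996, -0.089, 0.001]
contact_force: [-0.8, 0.3, -2.0]
gripper_width: 0.481
```

Run:
```python
from h import *
from station import read_camera
import cv2
s=read_camera("scene");t=read_camera("top")
go(.5596,.104,.0605,-10.2)
cv2.imwrite("pics/l1.png",cv2.resize(s[185:365,225:455],None,fx=3.3,fy=3.3,interpolation=cv2.INTER_CUBIC))
for z in(.07,.09,.165):
    p=proj("scene",(.5596,.104,z));print(((p-[225,185])*3.3).round())
```

```text
t 14.075 pos [0.56   0.1048 0.1254] ang -10.2 tilt 0.06 grip 0.48 F [-0.2  0.  -1.6]
shift [-0.3  0.9 64.9] roll 0.0
[503. 322.]
[506. 295.]
[519. 186.]
```

View pics/l1.png

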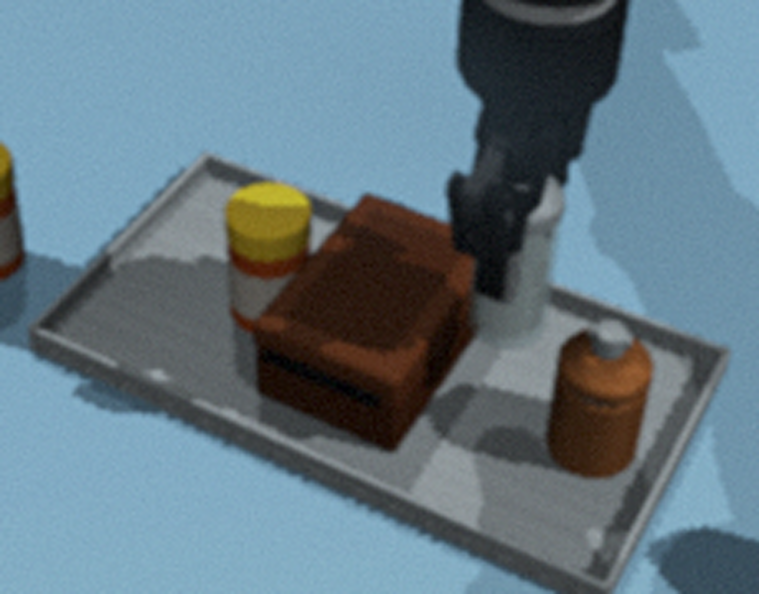

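The salt hangs over the gap with the box to its left and the mill to its right, and there is clearance on both sides. Lowering it slowly.

Emit:
arm_command(
  series=[
    [30, [0, 1.5, 12], 0],
    [30, [0, 1.5, 26], 0],
    [30, [0, 1.5, 40], 0],
    [30, [0, 1.5, 51], 0],
    [30, [0, 1.5, 58], 0],
    [30, [0, 1.5, 61], 0],
    [30, [0, 1.5, 61], 0],
    [30, [0, 1.5, 61], 0],
  ],
)

```text
t: 15.08
eef_pos: [0.5597, 0.1033, 0.0642]
tool_rot: [-0.0, 0.996, -0.089, 0.0]
contact_force: [-0.7, 0.1, -1.5]
gripper_width: 0.48
```

Run:
```python
from h import *
from station import read_camera
import cv2
s=read_camera("scene");t=read_camera("top")
go(.5596,.104,.0595,-10.2)
cv2.imwrite("pics/m1.png",cv2.resize(s[185:365,225:455],None,fx=3.3,fy=3.3,interpolation=cv2.INTER_CUBIC))
```

```text
t 15.175 pos [0.5596 0.1033 0.0642] ang -10.2 tilt 0.04 grip 0.483 F [-0.3 -0.2 -2.4]
shift [-0.1 -0.7  4.7] roll -0.0
```

View pics/m1.png

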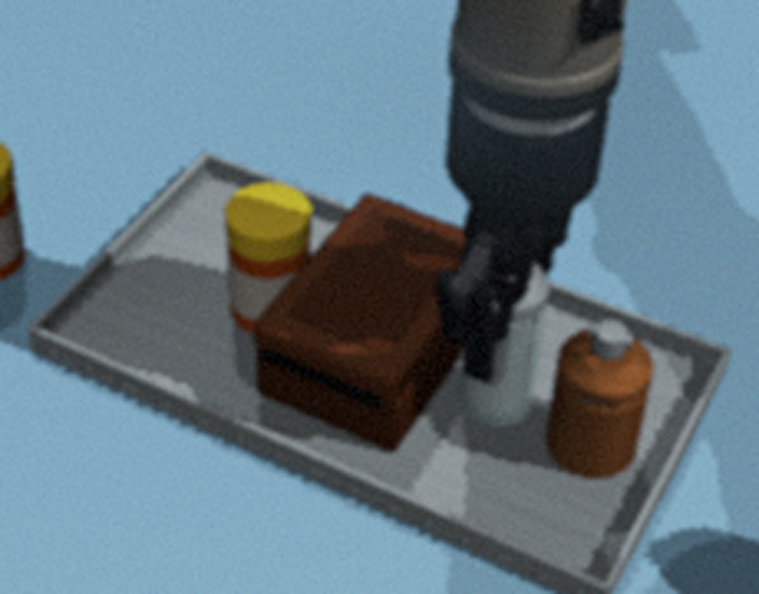

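The salt is in the gap and about 5 mm above the floor. Lowering it in small steps until it touches.

Emit:
arm_command(
  series=[
    [30, [0, 0, 1], 0],
    [30, [0, 0, 2], 0],
    [30, [0, 0, 3], 0],
    [30, [0, 0, 4], 0],
    [30, [0, 0, 4.5], 0],
    [30, [0, 0, 4.5], 0],
  ],
)

```text
t: 15.92
eef_pos: [0.5595, 0.1032, 0.0595]
tool_rot: [-0.0, 0.996, -0.089, 0.0]
contact_force: [-1.0, 0.6, 1.9]
gripper_width: 0.481
```

Contact made: Fz went from −2 N to +2 N. Releasing.

Emit:
arm_command(
  series=[
    [38, [0, 0, 0], 0],
    [44, [0, 0, 0], 0],
    [52, [0, 0, 0], 0],
    [62, [0, 0, 0], 0],
    [70, [0, 0, 0], 0],
    [70, [0, 0, 0], 0],
    [70, [0, 0, 0], 0],
  ],
)

```text
t: 16.8
eef_pos: [0.5594, 0.1032, 0.0593]
tool_rot: [-0.0, 0.996, -0.089, 0.0]
contact_force: [0.1, -0.7, -0.3]
gripper_width: 0.817
```

Emit:
arm_command(
  series=[
    [70, [0, 0, -5], 0],
    [70, [0, 0, -15], 0],
    [70, [0, 0, -35], 0],
    [70, [0, 0, -70], 0],
    [70, [0, 0, -110], 0],
    [70, [0, 0, -150], 0],
    [70, [0, 0, -170], 0],
    [70, [0, 0, -170], 0],
  ],
)

```text
t: 17.8
eef_pos: [0.5603, 0.1033, 0.2315]
tool_rot: [-0.001, 0.996, -0.089, 0.002]
contact_force: [-0.1, 0.0, -0.7]
gripper_width: 0.82
```

Emit:
arm_command(
  series=[
    [70, [-30, 40, 0], 0],
    [70, [-60, 90, 0], 0],
    [70, [-80, 140, 0], 0],
    [70, [-90, 200, 0], 0],
    [70, [-90, 250, 0], 0],
    [70, [-90, 300, 0], 0],
    [70, [-90, 300, 0], 0],
    [70, [-90, 300, 0], 0],
  ],
)

```text
t: 18.8
eef_pos: [0.4172, -0.1756, 0.2287]
tool_rot: [-0.0, 0.996, -0.089, -0.001]
contact_force: [-0.6, 1.2, -0.5]
gripper_width: 0.816
```

Run:
```python
from h import *
from station import read_camera
import cv2
s=read_camera("scene");t=read_camera("top")
go(.5596,.104,.0595,-10.2)
cv2.imwrite("pics/n3.png",cv2.resize(s[225:365,225:455],None,fx=3.4,fy=3.4,interpolation=cv2.INTER_CUBIC))
cv2.imwrite("pics/n2.png",cv2.resize(t[175:305,195:395],None,fx=4,fy=4,interpolation=cv2.INTER_CUBIC))
```

```text
t 18.9 pos [ 0.4177 -0.1748  0.2289] ang -10.08 tilt 0.06 grip 0.819 F [ 0.7 -0.1  0.3]
shift [  91.1 -299.3  169.3] roll 0.0021
```

View pics/n2.png

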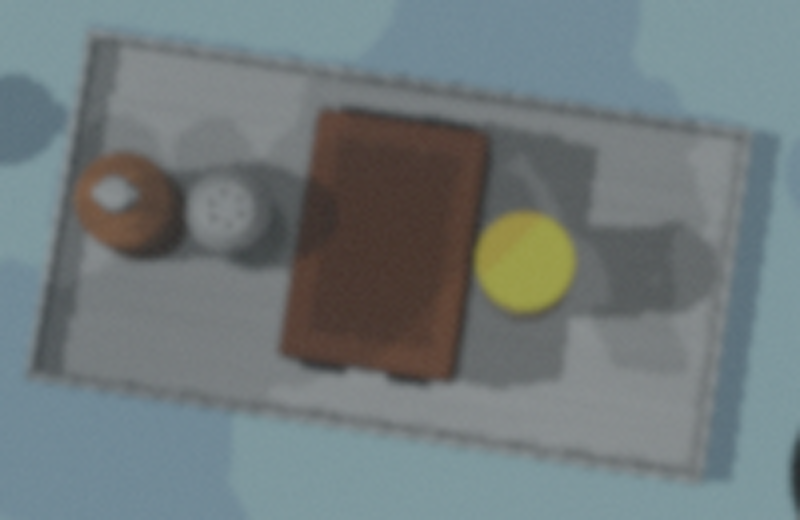

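View pics/n3.png

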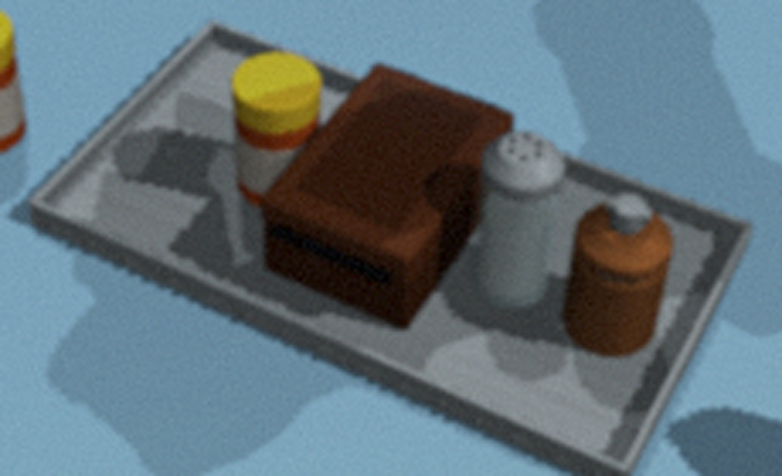

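All three stand upright in line: the salt cap is at top-crop (228,209), the mill knob at (115,190), and the jar is unchanged at (525,261). One numeric check, then I'll hand in.

Run:
```python
from h import *
from station import bot
yaw=-.178;c=np.array([.546,.0284])
def tr(p):
    e=p[:2]-c;return np.array([np.cos(yaw)*e[0]+np.sin(yaw)*e[1],-np.sin(yaw)*e[0]+np.cos(yaw)*e[1]]).round(4)
a=tr(ray("top",(228.5)/4-.5+195,209.5/4-.5+175,.09));b=tr(ray("scene",(523.5)/3.4-.5+225,164/3.4-.5+225,.09))
print("salt",a,b)
assert all(abs(v[0])<.018 and v[1]<.1 for v in(a,b))
print(bot.hand_in())
```

```text
salt [0.0018 0.0771] [-0.004  0.075]
the job is handed in; nothing more can be done
None
```

I slid the mill about 60 mm along the tray, away from the lunch box. Then I carried the salt shaker over and lowered it until it touched the tray floor in the gap. The job was handed in at about 19 s; no verdict is reported.

Last checks, in tray coordinates:

| Item | Along the row (y) | Off the middle line (x) |
|---|---|---|
| Mill | about 0.134 m | 1–3 mm |
| Salt | about 0.076 m | −4 to +2 mm |

- **Spacing:** salt and mill are about 58 mm apart, with roughly 10 mm free on each side of the salt.
- **Upright:** mill, salt and jar looked upright in both final camera views. The jar was at the same pixel as at the start, and the arm was clear of everything.
- **Disagreements:** the two cameras differed by about 4 mm on the tray centre, so I used the mean. For the salt they differed by about 6 mm across the row, which is well within the limits.
- **Mill height:** I held the mill about 41 mm above its foot, because a lower grip would have put the gripper body on the knob. It slid without visible tilt.

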